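Fit a charged battery in the gooseneck lamp

ROBOT

A 6-joint arm with a two-finger parallel gripper is mounted at the origin on the work surface. World frame = base frame: x ahead of the robot, y to its left, z up, the work surface at z = 0. Lengths are in m, angles in rad, forces in N, time in s.
With the tool pointing down it reaches from about 0.35 to 0.975 m from the base axis. Payload 4.9 kg.
Tool frame: the origin (TCP) lies on the front face of the gripper's body, between the roots of the fingers; the fingertips stand ctrl.finger_overhang ahead of it and the grasp point (between the pads) lies 54 mm ahead of it (ctrl.finger_overhang is the distance from the TCP to the fingertips, in m); z points along the fingers, y is the line along which they close (so a half turn about z gives the same grasp; the last joint's range is limited). The gripper opens to 85 mm and grips with 20 to 120 N. Pads are 22 mm wide; open, the fingers measure 114 mm over their backs; the gripper's body (76 mm by 85 mm) begins 54 mm behind the grasp point. The pads swing forward as they close: fully open they stand 13 mm farther back than shut.
Start: joints at [-1.323, 0.053, 1.613, -0, 1.476, -0.119], TCP at [0.224, -0.583, 0.304] pointing down, gripper open.
Joint ranges: [-3.01, 3.01], [-1.01, 2.22], [0.06, 2.58], [-1.02, 4.17], [0.09, 2.62], [-3.14, 3.14]. Speed limits (rad/s): [2.57, 2.57, 3.14, 3.14, 3.14, 3.14].

INTERFACE

Orientations are given as a rotation vector (axis times angle).
In Python, from station import ctrl, vision gives the robot as it stands. The module is installed in compiled form; this text tells all that it offers.
- The arm moves only by the tool drive_tool, never from a script. Its argument "rows" is a list of rows, each a list of 2 entries, a list of its own where there are three numbers: the shift along the tool's x, y, z in m, then the turn about the tool's z in rad. A call has 1 to 10 rows; each row shifts and turns the commanded pose from where the row before left it, along the tool's axes as they then stand; what a row does not reach is not made up. A row lasts 1/10 s, in which the tool goes at most 50 mm and 8.59 degrees, less where a joint would pass 70% of its speed; a pose out of reach is approached as far as the arm can. A call with a gripper value outside its range is refused whole. "jaw" is the closure, from 0 (fully open) to 1 (shut), set as the call begins (left out, the last holds). The fingers move at their own pace and stop on an object; "grip_force" is the grip in N (left out, the last holds). Time passes only in rows, so rows that do not move let the fingers close. It gives the time, the measured TCP pose, the force, the opening and the grip force at its end, in the units of the state.
- ctrl.get_obs(): the state, without advancing time (a new reading comes with each control period).
- vision.get_image(name): name is "scene" or "side" or "wrist"; returns a dict with "image" (420x560x3 uint8, blue, green, red), "vertical_fov" (degrees; the focal length in pixels is half the picture's height over the tangent of half this angle, whatever the lens; pixels are square), "cx", "cy" (the principal point, pixels), "R" (3x3) and "t" (3): a world point X has camera coordinates R X + t. Camera axes: x right, y down, z forward; pixel columns grow to the right and rows downward; lengths in m; the calibration is good to about 2 mm. The wrist camera is an equidistant fisheye: a pixel r from the principal point sees the ray r / f radians off the axis. A picture is of the moment at which its call begins. There is no depth.
- ctrl.finish_job(): hands the job in; it is judged then, once.
The state is a dict: "t": time; "q": joint angles; "dq": joint speeds; "effort": joint torques, N m; "tool_pos": TCP position; "tool_rot": TCP orientation; "contact_force": force on the tool from outside, world axes, zero at the start; "wrist_torque": the same for the moment, N m; "opening": finger opening in m; "grip_force": force on a finger pad.
Only numpy, scipy, OpenCV 4.12 (cv2) and the standard library are available. Lean on these libraries where they do the work, as an engineer would, in place of code of your own. Each camera call takes 0.05 s, during which the arm holds its last target. There are 200 camera calls.

TASK

The cordless gooseneck lamp on the leather bench has no battery. Take the charged battery (green window) out of the charger, push it straight down into the lamp's bay, firmly but without ramming it, until the catch clicks and it sits fully home by itself, then rock the red switch on the lamp's foot to on. Leave the flat battery (red window) in the charger and the other things where they are.

Things in the scene. Friction and masses are not known exactly. Their poses are not given: they have to be found in the camera images.
- battery_full: Charged battery: upright block 44 (x) by 24 (y) by 86 mm (z), 0.15 to 0.25 kg, grey, blue top, green window on top and on both broad faces. Origin: centre of its underside, z up. Grip it across the 24 mm (y), near the top. Groove for the ball across both broad faces 8 to 17.5 mm up, 3.2 mm deep; lowest 6 mm tapered in y to 16 mm, square-edged in x. Fits either way round.
- battery_flat: Flat battery, the same shape but with red windows; it stays in the charger. Origin: centre of its underside.
- charger: White two-bay charger 150 (x) by 72 (y) by 32 mm high, fixed. Origin: on the bench under its middle. Bays 36 mm either side along x, floors 12 mm up, 20 mm deep, 2 mm of play all round; the batteries stand in them with axes along the charger's, the full one in either bay.
- lamp: Lamp, fixed. Origin: on the bench under the middle of its battery bay. Iron foot plate x -100 to 135, y -65 to 65, 16 mm high; black bay housing 76 x 66 mm, 62 mm high with its rim, round the origin; switch box at x = -70, 38 mm high; copper gooseneck 11 mm thick rises at x = 110, y = 40 to 288 mm and bends away from the bay, its shade out to x = 320, y = 120.
- bay_mouth (a point): Centre of the mouth of the lamp's bay, 62 mm above the bench. The bay is a vertical well 45.6 (x) by 25.6 mm (y), 44 mm deep, square-edged, so 0.8 mm of play each way. Axes as the lamp's: x along the battery's 44 mm, y across its 24 mm, z up.
- bay_rim: Orange plastic rim round the bay's mouth, 70 x 54 mm outside, 4 mm high, its top at the mouth; origin: centre of its underside. It cracks if the battery is pressed on it with 25 N; feel for the opening with a few newtons.
- bay_home (a point): Centre of the bay's rigid floor, 18 mm above the bench: the battery is home when its underside rests here, 42 mm of it standing out of the mouth. Not latched, it stands 4 mm or more too high.
- contact_board: Green board that forms the bay's rigid floor; origin: centre of its top, at bay_home. Two brass pins stand 4 mm proud of it and yield at 5 to 7 N. It cracks if the battery bears on it with 40 N. The latched catch alone gives about 12 N of that, so stop soon after the click, as the push builds up again to 12 to 15 N on the floor.
- catch (a point): Tip of the catch: sprung steel ball 12 mm wide, standing 4 mm out of the bay's +y wall, 12 mm above the floor (brass plug outside). It meets the battery's taper 14 mm before home; the push grows to 10 to 15 N at 9 to 10 mm before home, then drops by more than half as the ball springs into the groove; the pins add some 5 N over the last 4 mm. Latched, it holds against a pull of about 15 N.
- switch (a joint): Red rocker switch 44 (x) by 22 mm (y), hinged about the lamp's y at its middle: 0 rad = off (the half towards the bay stands up), 0.34 rad = on (that half down). It stays where it is left and moves at 4 to 6 N pressed near the raised end.
- switch_on_mark (a point): White dot on the upper face of the rocker half to be pressed down, 14 mm from the pivot towards the bay; about 50 mm above the bench when off, 5 mm lower when on. Its z axis is the normal of that face.
- spool_red: Red thread spool, 38 mm wide, 48 mm high; leave alone. Origin: centre of its underside.
- spool_tan: Tan thread spool, 38 mm wide, 48 mm high; leave alone. Origin: centre of its underside.
- wax_tin: Brass-coloured wax tin, 52 mm wide, 24 mm high; leave alone. Origin: centre of its underside.
- glue_bottle: White glue bottle with a red cone cap, 66 mm wide, 178 mm high; leave alone. Origin: centre of its underside.
- zip_case: Red hard zip case 120 x 190 x 75 mm; leave alone. Origin: centre of its underside.
- mallet: Lying mallet, white head, wooden handle, 215 mm long along x, 48 mm high; leave alone. Origin: on the bench under the handle.
- screwdriver: Screwdriver lying on the bench, along its x; leave alone. Origin: on the bench under its middle.
Not all that is in view belongs to the job. Leave any orange look-alike of the battery_full alone.

How it is judged:
On the way, in this order (a step that is already met when the one before it is completed fails the run):
1. the charged battery is home in the lamp's bay (within 1.5 mm of its floor) and no longer pressed by the fingers (z of battery_full in the frame of bay_home between -0.002 and 0.0015 m and horizontal distance between battery_full and bay_home below 0.003 m and angle between battery_full's own z axis and vertical below 0.06 rad and contact force between the fingers and battery_full below 0.5 N), for 0.3 s.
2. the switch is rocked to on (past 0.26 rad) with the battery home (z of battery_full in the frame of bay_home between -0.002 and 0.0015 m and horizontal distance between battery_full and bay_home below 0.003 m and angle between battery_full's own z axis and vertical below 0.06 rad and value of joint switch above 0.26 rad), for 0.2 s.
At the end, for the whole second after the job is handed in: The charged battery stands by itself in the lamp's bay, its underside within 1.5 mm of the bay floor and 3 mm of the bay's axis, upright within 0.06 rad and at rest; the switch is on (above 0.26 of 0.34 rad); the flat battery is within 10 mm of where it was, in the charger (all of step 2 and linear speed of battery_full below 0.01 m/s and distance of battery_flat from where it was at the start of the episode below 0.01 m); the robot touches nothing.
It fails at once if the contact board on the bay's floor is cracked: the battery bears on it with more than 40 N (contact force between battery_full and contact_board above 40 N).
It fails at once if the orange rim of the bay is cracked: the battery presses on it with more than 25 N (contact force between battery_full and bay_rim above 25 N).
It fails at once if the arm or the fingers press on the lamp or its switch with more than 30 N (contact force between any of the arm, the fingers and lamp above 30 N).
It fails at once if the flat battery is moved by more than 15 mm (distance of battery_flat from where it was at the start of the episode above 0.015 m).
It fails at once if another thing on the bench is moved by more than 30 mm (distance of any of spool_red, spool_tan, wax_tin, glue_bottle, zip_case, mallet, screwdriver from where it was at the start of the episode above 0.03 m).
It also fails if it takes over 72 s, if anything falls off the work surface, if the arm or the gripper's body presses on something with over 40 N, if the wrist force passes 120 N, or if a joint passes its speed limit or range.

## Working session

There is one attempt and no reset: what is moved stays moved. The work goes in short steps, Python scripts to look and compute and a tool call to move; the robot and the scene stay as the last step left them, time stands still between calls to the robot, and variables do not carry over. Pictures are saved under pics/ and viewed, at most 15 in all, crops included, and the job is handed in when it is done.

Besides the shell and the picture viewer there is one more tool, called after ">>>" as name(argument=value, ...) on one line, values as JSON. drive_tool: Moves the arm, as the interface text tells. Its arguments: {"type":"object","properties":{"rows":{"type":"array","items":{"type":"array"}},"jaw":{"type":"number"},"grip_force":{"type":"number"}},"required":["rows"]}

```bash
mkdir -p pics
cat > h.py <<'E'
from station import ctrl, vision
import numpy as np, cv2, pickle
from scipy.spatial.transform import Rotation as Ro
def shot(cam,name):
    d=vision.get_image(cam); cv2.imwrite(f'pics/{name}.png',d['image']); pickle.dump(d,open(f'pics/{name}.pkl','wb')); return d
def load(n): return pickle.load(open(f'pics/{n}.pkl','rb'))
def f(d): return 210/np.tan(np.radians(d['vertical_fov'])/2)
def ray(d,u,v,fish):
    x=np.array([u-d['cx'],v-d['cy']]);
    if fish:
        r=np.hypot(*x);th=r/f(d);c=np.r_[x/max(r,1e-9)*np.sin(th),np.cos(th)]
    else: c=np.r_[x/f(d),1]
    R=np.array(d['R']);return -R.T@np.array(d['t']),R.T@c
def atz(d,u,v,z,fish=False):
    o,r=ray(d,u,v,fish);return o+r*(z-o[2])/r[2]
def proj(d,X,fish=False):
    c=np.array(d['R'])@np.array(X)+np.array(d['t'])
    if fish:
        h=np.hypot(c[0],c[1]);k=np.arctan2(h,c[2])/max(h,1e-9)
    else: k=1/c[2]
    return d['cx']+f(d)*c[0]*k,d['cy']+f(d)*c[1]*k
E
python3 - <<'E'
from h import *
o=ctrl.get_obs();print(o,ctrl.finger_overhang)
ims=[]
for c in ['scene','side','wrist']:
    d=shot(c,c+'0');ims.append(d['image']);print(c,d['vertical_fov'],d['cx'],d['cy'],-np.array(d['R']).T@d['t'])
E
```

```text
{'t': 0.0, 'q': array([-1.32301124e+00,  5.33436967e-02,  1.61428163e+00,  3.01745675e-05,
        1.47599793e+00, -1.19018833e-01]), 'dq': array([ 8.18624760e-04, -1.14459476e-03, -6.10490027e-04,  6.14331943e-04,
       -1.48753349e-03,  8.98537854e-05]), 'effort': array([ 1.39433505e-04, -3.93681943e+01, -3.70174420e+01, -9.56367717e-05,
        7.03930607e-03,  1.42936415e-06]), 'tool_pos': array([ 0.22402529, -0.58296697,  0.30267842]), 'tool_rot': array([-3.08691135e+00, -5.72575239e-01,  1.58034082e-04]), 'contact_force': array([ 1.19287402,  0.36964843, -0.5954161 ]), 'wrist_torque': array([ 0.03516485,  0.00280769, -0.08902078]), 'grip_force': 0.0, 'opening': 0.08547130583228804} 0.0726
scene 57.689903580078145 279.719194216311 212.26758279188581 [ 1.25492725 -0.01127457  1.05651872]
side 54.316280031208386 277.30622571208454 204.0316018282071 [0.04278492 0.70454798 0.91555267]
wrist 65.70646984690485 280.92690416321403 212.8493964134912 [ 0.28515924 -0.55929822  0.37415166]
```

View pics/scene0.png

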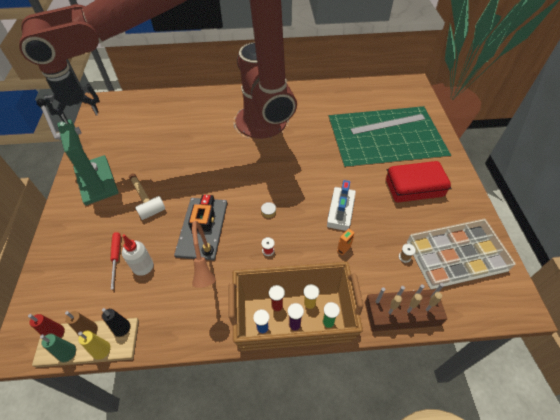

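View pics/wrist0.png

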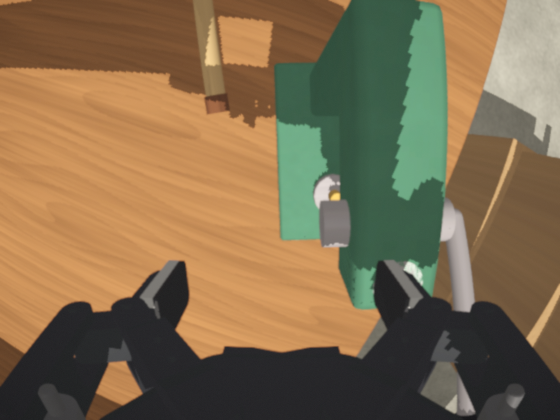

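The scene picture shows the charger at about (342,207), with the lamp bay at (203,213) and its switch at (208,199). The arm starts over a green arbor press, so it has to rise first. I'll enlarge the charger and lamp.

Run:
```python
from h import *
s=load('scene0')['image'];w=load('side0')['image']
a=cv2.resize(s[175:235,315:385],None,fx=5.7,fy=5.7,interpolation=cv2.INTER_CUBIC)
b=cv2.resize(s[185:265,170:236],None,fx=5,fy=5,interpolation=cv2.INTER_CUBIC)
c=np.zeros((600,800,3),np.uint8);c[:a.shape[0],:a.shape[1]]=a;c[:b.shape[0],400:400+b.shape[1]]=b
cv2.imwrite('pics/crop1.png',c)
d=load('scene0')
for n,u,v,z in [('charger',342,207,.03),('bay',203,213,.062),('switch',208,199,.045),('spoolred',268,240,.048),('orange',347,234,.08),('foot TL',217,197,.016),('base',262,120,0)]: print(n,atz(d,u,v,z).round(3))
```

```text
charger [0.498 0.251 0.03 ]
bay [ 0.506 -0.209  0.062]
switch [ 0.436 -0.198  0.045]
spoolred [ 0.619 -0.005  0.048]
orange [0.638 0.236 0.08 ]
foot TL [ 0.406 -0.172  0.016]
base [-0.005  0.007  0.   ]
```

View pics/crop1.png

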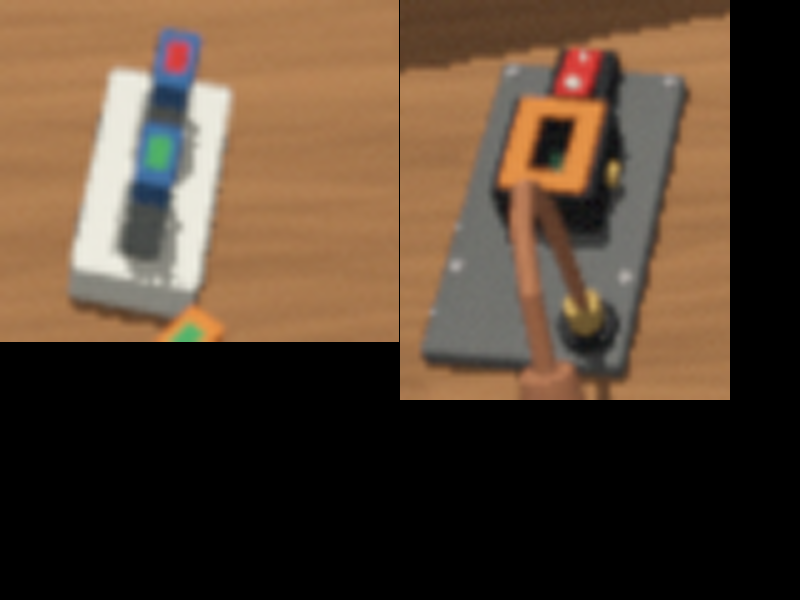

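View pics/side0.png

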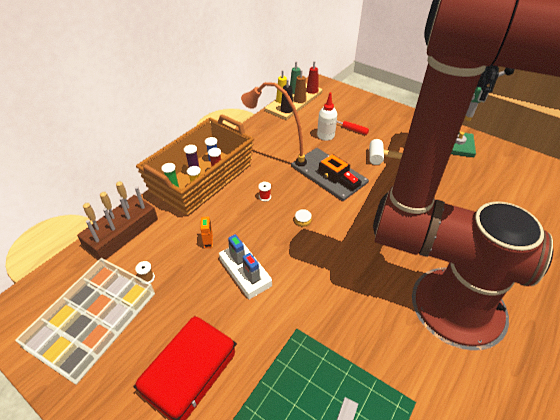

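Crop: the green-window battery sits in the charger's far bay, with its window at about (343,202). The red one is nearer the robot. The lamp rim is at about (201,214), and the switch is on the robot side of it. Next I'll compute poses.

Run:
```python
from h import *
d=load('scene0')
def go(n,pts,z,s,ox,oy):
    P=np.array([atz(d,ox+x/s,oy+y/s,z)[:2] for x,y in pts]) # TL TR BR BL
    c=P.mean(0);ax=(P[2]+P[3]-P[0]-P[1])/2;ay=(P[1]+P[2]-P[0]-P[3])/2
    print(n,c.round(4),'len',np.linalg.norm(ax).round(3),np.linalg.norm(ay).round(3),'ang',np.arctan2(ax[1],ax[0]).round(3),(np.arctan2(ay[1],ay[0])-np.pi/2).round(3))
go('charger',[(112,68),(232,88),(197,290),(72,270)],.032,5.7,315,175)
go('foot',[(110,65),(287,78),(228,375),(25,358)],.016,5,170,185)
go('rim',[(120,97),(208,100),(197,193),(100,190)],.062,5,170,185)
print('green',atz(d,315+158/5.7,175+153/5.7,.098),'red',atz(d,315+178/5.7,175+57/5.7,.098))
print(Ro.from_rotvec(ctrl.get_obs()['tool_rot']).as_matrix().round(3))
```

```text
charger [0.4941 0.2517] len 0.154 0.072 ang -0.32 -0.294
foot [ 0.5301 -0.2165] len 0.235 0.127 ang -0.163 -0.179
rim [ 0.5093 -0.2145] len 0.074 0.06 ang -0.093 -0.127
green [0.52776169 0.2399199  0.098     ] red [0.45943541 0.2638564  0.098     ]
[[ 0.933  0.359 -0.   ]
 [ 0.359 -0.933  0.002]
 [ 0.    -0.002 -1.   ]]
```

>>> drive_tool(rows=[[[0,0,-0.05],0],[[0,0,-0.05],0],[[0.037,-0.029,0],0],[[0.037,-0.029,0],0],[[0.037,-0.029,0],0],[[0.037,-0.029,0],0],[[0.037,-0.029,0],0],[[0.037,-0.029,0],0],[[0.037,-0.029,0],0],[[0.037,-0.029,0],0]], jaw=0)

```text
t: 1.15
tool_pos: [0.4177, -0.2588, 0.4037]
tool_rot: [3.089, 0.572, 0.0]
contact_force: [0.7, 0.3, -0.3]
opening: 0.0854
grip_force: 0.0
```

>>> drive_tool(rows=[[[0.037,-0.029,0],0],[[0,0,0.02],0.13],[[0,0,0.03],0.13],[[0,0,0.03],0.13],[[0,0,0.02],0.13],[[0,0,0],0],[[0,0,0],0]])

```text
t: 1.85
tool_pos: [0.4414, -0.2203, 0.304]
tool_rot: [-3.132, 0.236, 0.001]
contact_force: [0.4, -0.7, 1.4]
opening: 0.0857
grip_force: 0.0
```

Run:
```python
from h import *
d=shot('wrist','w1');o=ctrl.get_obs();print(o['t'],o['tool_pos'],Ro.from_rotvec(o['tool_rot']).as_matrix().round(3),o['contact_force'])
print(-np.array(d['R']).T@d['t'])
for X in [(.513,-.2135,.062)]: print(proj(d,X,True))
```

```text
1.9 [ 0.44173356 -0.22063498  0.30519588] [[ 0.989 -0.15   0.001]
 [-0.15  -0.989 -0.001]
 [ 0.002  0.001 -1.   ]] [ 0.17999136  0.10516834 -0.25100623]
[ 0.50611194 -0.23018091  0.37537364]
(np.float64(262.9747294313292), np.float64(122.13996877954914))
```

View pics/w1.png

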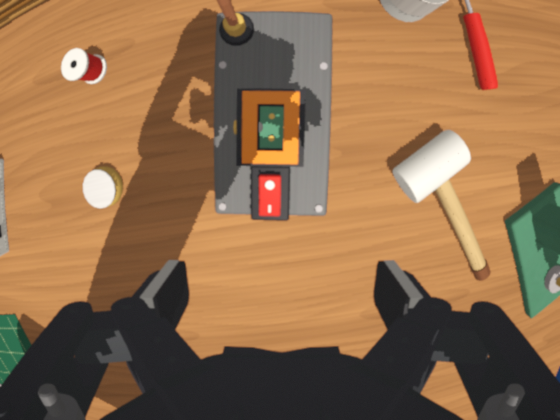

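Wrist view: the orange rim spans roughly (238–302, 89–167) with the well at (271,127). The switch is at (269,195) with its white dot at (270,185). I'll fit the rim and the opening in world coordinates.

```bash
cat > rim.py <<'E'
from h import *
def rect(d,mask,z,dil=1):
    cs,_=cv2.findContours(mask,cv2.RETR_CCOMP,cv2.CHAIN_APPROX_NONE)
    out=[]
    for c in sorted(cs,key=cv2.contourArea)[::-1][:2]:
        P=np.array([atz(d,u,v,z,True)[:2] for u,v in c[:,0]],np.float32)
        out.append(cv2.minAreaRect(P*1000))
    return out
E
python3 - <<'E'
from rim import *
d=load('w1');im=d['image'];h=cv2.cvtColor(im,cv2.COLOR_BGR2HSV)
roi=np.zeros(im.shape[:2],np.uint8);roi[84:172,232:308]=1
m=(cv2.inRange(h,(5,150,100),(22,255,255))*roi)
for r in rect(d,m,.062): print(r)
c=cv2.resize(im[80:225,205:340],None,fx=4,fy=4,interpolation=cv2.INTER_CUBIC);cv2.imwrite('pics/w1c.png',c)
E
```

```text
((507.4413757324219, -219.28378295898438), (55.23582458496094, 70.87033081054688), 79.8623046875)
((507.7743225097656, -219.49600219726562), (26.805208206176758, 45.441898345947266), 80.78924560546875)
```

View pics/w1c.png

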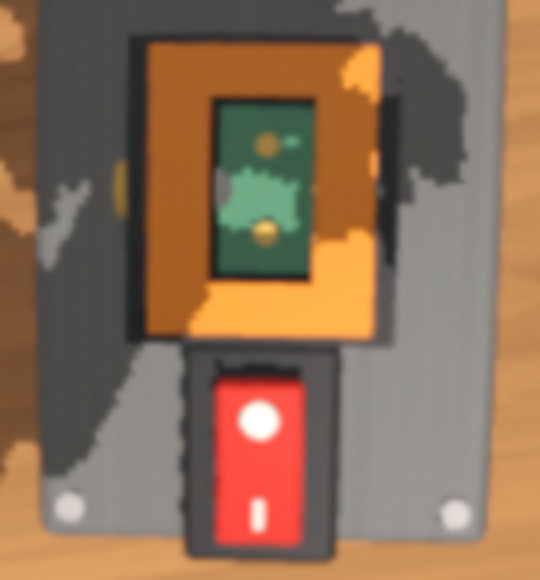

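The rim fit gives 55×71 outside and 27×45 inside, so the sizes match. The bay centre is about (0.5076, -0.2194) with yaw -0.165. Now to the charger.

>>> drive_tool(rows=[[[-0.006,-0.048,0],0],[[-0.006,-0.048,0],0],[[-0.006,-0.048,0],0],[[-0.006,-0.048,0],0],[[-0.006,-0.048,0],0],[[-0.006,-0.048,0],0],[[-0.006,-0.048,0],0],[[-0.006,-0.048,0],0],[[-0.006,-0.048,0],0],[[-0.006,-0.048,0],0]])

```text
t: 2.9
tool_pos: [0.4558, 0.2656, 0.3066]
tool_rot: [-3.131, 0.237, -0.007]
contact_force: [1.2, -0.5, 0.0]
opening: 0.0853
grip_force: 0.0
```

>>> drive_tool(rows=[[[0,0,0],0.085],[[0,0,0],0.085],[[0,0,0],0],[[0,0,0],0]])

```text
t: 3.3
tool_pos: [0.4559, 0.2633, 0.3054]
tool_rot: [-3.1, 0.502, -0.003]
contact_force: [0.3, 0.3, -0.2]
opening: 0.0856
grip_force: 0.0
```

Run:
```python
from rim import *
d=shot('wrist','w2');o=ctrl.get_obs();print(o['t'],o['tool_pos'],Ro.from_rotvec(o['tool_rot']).as_matrix().round(3))
print(proj(d,(.528,.24,.098),True))
im=d['image'];h=cv2.cvtColor(im,cv2.COLOR_BGR2HSV)
m=cv2.inRange(h,(40,80,60),(85,255,255));n,l,s,c=cv2.connectedComponentsWithStats(m)
for i in range(1,n):
    if s[i][4]>40: print(s[i],c[i],atz(d,*c[i],.098,True))
cv2.imwrite('pics/w2c.png',cv2.resize(im[20:260,130:430],None,fx=2.5,fy=2.5,interpolation=cv2.INTER_CUBIC))
```

```text
3.35 [0.4557982  0.26307884 0.30510934] [[ 0.949 -0.316  0.002]
 [-0.316 -0.949  0.001]
 [ 0.001 -0.001 -1.   ]]
(np.float64(280.73407360177663), np.float64(115.03608789495716))
[238   0  15   9  99] [244.72727273   3.35353535] [0.63467579 0.2372307  0.098     ]
[276 103  15  26 366] [283.41256831 115.34972678] [0.52702862 0.23793687 0.098     ]
[ 186  310  126   46 2140] [255.15747664 334.38457944] [0.33040553 0.33420031 0.098     ]
[246 335  45  18 455] [271.56703297 344.31208791] [0.3125278  0.32226155 0.098     ]
[  96  361   47   50 1310] [118.10076336 385.11755725] [0.29098935 0.54590113 0.098     ]
```

View pics/w2c.png

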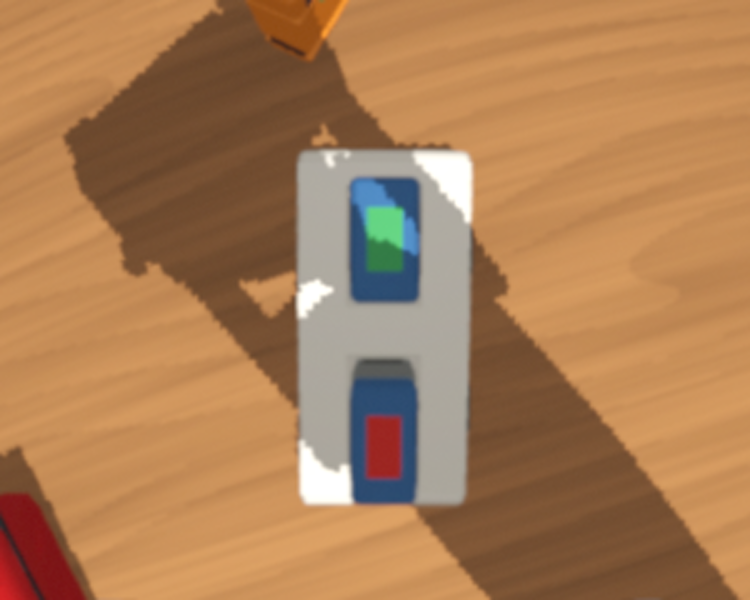

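The battery is upright in the far bay and aligned with the tool (tool yaw -0.321), at (0.527, 0.238). Distance to the flat battery's window is about 72 mm, as expected. Approaching.

>>> drive_tool(rows=[[[0.038,0.001,0],0],[[0.0375,0,0],0],[[0,0,0.042],0],[[0,0,0.042],0],[[0,0,0.042],0],[[0,0,0.042],0],[[0,0,0],0],[[0,0,0],0]])

```text
t: 4.15
tool_pos: [0.5268, 0.2379, 0.1363]
tool_rot: [3.1, -0.505, -0.001]
contact_force: [-0.2, 0.3, 1.5]
opening: 0.0855
grip_force: 0.0
```

>>> drive_tool(rows=[[[0,0,0],0],[[0,0,0],0],[[0,0,0],0],[[0,0,0],0],[[0,0,0],0],[[0,0,0],0],[[0,0,0],0],[[0,0,0],0]], jaw=1, grip_force=50)

```text
t: 4.95
tool_pos: [0.5273, 0.2384, 0.1372]
tool_rot: [-3.1, 0.505, -0.002]
contact_force: [-1.6, -0.8, 5.8]
opening: 0.0233
grip_force: 49.6
```

>>> drive_tool(rows=[[[0,0,-0.01],0],[[0,0,-0.02],0],[[0,0,-0.04],0],[[0,0,-0.04],0],[[0,0,-0.04],0],[[0,0,-0.02],0],[[0,0,0],0],[[0,0,0],0],[[0,0,0],0]])

```text
t: 5.85
tool_pos: [0.5256, 0.238, 0.3029]
tool_rot: [3.099, -0.505, -0.007]
contact_force: [0.2, 0.4, -2.7]
opening: 0.0236
grip_force: 52.4
```

Run:
```python
from h import *
d=shot('wrist','w3');o=ctrl.get_obs();R=Ro.from_rotvec(o['tool_rot']).as_matrix();print(o['t'],o['tool_pos'],R.round(3),o['contact_force'],o['opening'],o['grip_force'])
print(np.arctan2(R[1,0],R[0,0]),-np.array(d['R']).T@d['t']-o['tool_pos'])
```

```text
5.9 [0.52560052 0.23795575 0.30284252] [[ 0.948 -0.318 -0.005]
 [-0.318 -0.948 -0.001]
 [-0.004  0.003 -1.   ]] [-0.21985624 -0.15206157 -2.74749963] 0.0234342406966816 52.36345410346985
-0.32318862636321116 [ 0.06235192 -0.02082871  0.07116339]
```

View pics/w3.png

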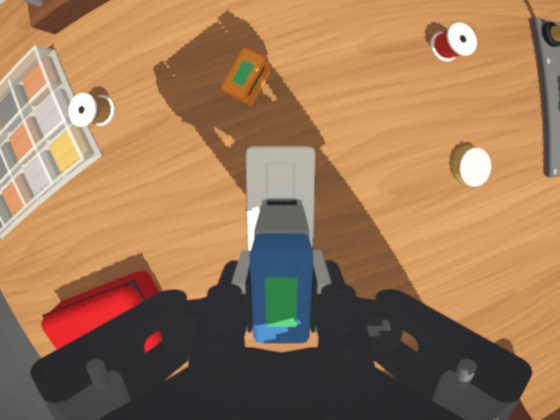

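The battery is held, with its blue top spanning roughly (253–312, 234–342). The charger's far bay is empty and the flat battery is out of view under the hand. I'll work out the offset of the held battery in the tool frame.

```bash
python3 - <<'E'
from h import *
d=load('w3');o=ctrl.get_obs();R=Ro.from_rotvec(o['tool_rot']).as_matrix();p=o['tool_pos']
im=d['image'];h=cv2.cvtColor(im,cv2.COLOR_BGR2HSV)
m=cv2.inRange(h,(45,100,50),(75,255,255));m[:260]=0;m[345:]=0;m[:,:240]=0;m[:,325:]=0
q=cv2.boundingRect(m);print('win',q)
m2=cv2.inRange(h,(100,120,40),(125,255,255));m2[:200]=0;m2[:,:240]=0;m2[:,325:]=0;print('blue',cv2.boundingRect(m2))
# battery bottom from depth-known top
z=.2636
for u,v in [(q[0],q[1]),(q[0]+q[2],q[1]),(q[0],q[1]+q[3]),(q[0]+q[2],q[1]+q[3]),(258,234),(308,234),(254,342),(311,342)]:
    print(u,v,(R.T@(atz(d,u,v,z,True)-p)*1000).round(1))
# predicted bottom far edge
for x in(-22,22):
  for y in (-12,12): print(x,y,proj(d,p+R@np.array([x,y,39.])/1000,True))
E
python3 -c "
import cv2;im=cv2.imread('pics/w3.png');cv2.imwrite('pics/w3c.png',cv2.resize(im[180:360,220:345],None,fx=3.3,fy=3.3,interpolation=cv2.INTER_CUBIC))"
```

```text
win (266, 278, 31, 49)
blue (250, 234, 63, 108)
266 278 [ 9.9 -5.7 39.2]
297 278 [ 9.8  6.  39.2]
266 327 [-13.   -6.2  39.3]
297 327 [-13.    6.5  39.3]
258 234 [27.6 -8.3 39.1]
308 234 [27.5  9.7 39.2]
254 342 [-21.1 -11.5  39.3]
311 342 [-21.2  12.6  39.4]
-22 -12 (np.float64(252.79271584626656), np.float64(344.11037958844116))
-22 12 (np.float64(309.5995081963414), np.float64(344.0784031699428))
22 -12 (np.float64(248.22902269469137), np.float64(248.4184375552596))
22 12 (np.float64(313.9046691547237), np.float64(248.35869804913892))
```

View pics/w3c.png

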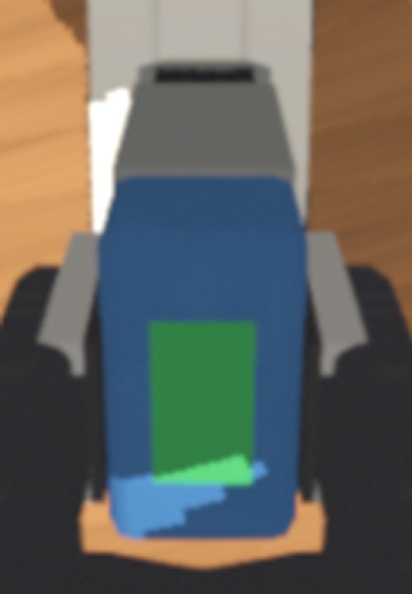

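>>> drive_tool(rows=[[[0,0,0],-0.077],[[0,0,0],-0.077],[[0.006,0.045,0],0],[[0.006,0.045,0],0],[[0.006,0.045,0],0],[[0.006,0.045,0],0],[[0.006,0.045,0],0],[[0.006,0.045,0],0],[[0.006,0.045,0],0],[[0.006,0.045,0],0]])

```text
t: 6.9
tool_pos: [0.5123, -0.1262, 0.3039]
tool_rot: [-3.129, 0.265, 0.004]
contact_force: [0.5, -0.3, -2.0]
opening: 0.023
grip_force: 52.2
```

>>> drive_tool(rows=[[[0.006,0.045,0],0],[[0.006,0.045,0],0],[[0,0,0.03],0],[[0,0,0.03],0],[[0,0,0.02],0],[[0,0,0],0],[[0,0,0],0],[[0,0,0],0]])

```text
t: 7.7
tool_pos: [0.5106, -0.2156, 0.2272]
tool_rot: [3.13, -0.265, 0.003]
contact_force: [-0.3, -0.1, -1.0]
opening: 0.0234
grip_force: 52.3
```

```bash
cat > st.py <<'E'
from h import *
o=ctrl.get_obs();R=Ro.from_rotvec(o['tool_rot']).as_matrix();p=o['tool_pos']
print(o['t'],p.round(4),'yaw',np.arctan2(R[1,0],R[0,0]).round(4),'tilt',R[:,2].round(4),o['contact_force'].round(2),o['wrist_torque'].round(2),o['opening'],o['grip_force'])
B=np.array([.5076,-.2194]);b=p+R@[-.0008,0,.125];print('bay in tool from battery bottom (mm)',(R.T@(np.r_[B,.062]-b)*1000).round(2))
E
python3 st.py
python3 - <<'E'
from h import *
d=shot('wrist','w4');cv2.imwrite('pics/w4c.png',cv2.resize(d['image'][60:360,190:390],None,fx=2,fy=2,interpolation=cv2.INTER_CUBIC))
for z in (.062,):
  for s in [(35,27),(35,-27),(-35,27),(-35,-27),(0,27),(0,-27)]:
    y=-.17;c=np.array([.5076,-.2194])+np.array([s[0]*np.cos(y)-s[1]*np.sin(y),s[0]*np.sin(y)+s[1]*np.cos(y)])/1000
    print(s,np.round(proj(d,[*c,z],True),1))
E
```

```text
7.7 [ 0.5106 -0.2156  0.2272] yaw -0.1689 tilt [ 0.0017 -0.001  -1.    ] [-0.33 -0.09 -1.02] [-0.03  0.04 -0.03] 0.023358966054826114 52.28913187980652
bay in tool from battery bottom (mm) [-1.81  4.12 40.2 ]
(35, 27) [250.2 171.9]
(35, -27) [323.6 172. ]
(-35, 27) [252.5 260.2]
(-35, -27) [320.6 260.1]
(0, 27) [251.2 217.8]
(0, -27) [322.3 217.7]
```

View pics/w4c.png

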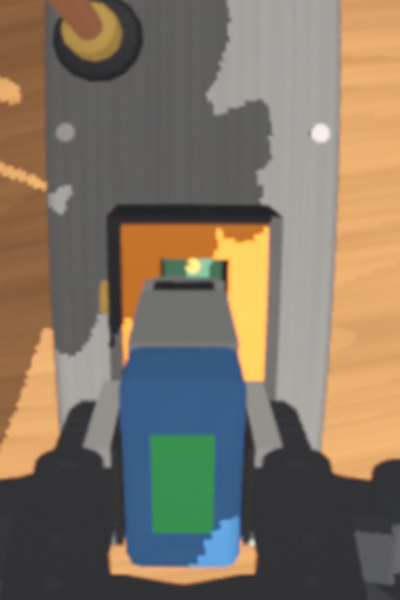

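Hover view: the rim's far edge is at crop row 223, or pixel row 171.5 against 171.9 predicted, so the bay fix holds. The battery's bottom far edge is at crop (145–223, 281), or pixels (262–301, 200). I'll check the grasp offset with that edge.

Run:
```python
from h import *
d=load('w4');o=ctrl.get_obs();R=Ro.from_rotvec(o['tool_rot']).as_matrix();p=o['tool_pos']
for x in (22,21.2,20):
  for zz in(125,119): print(x,zz,[np.round(proj(d,p+R@np.array([x,y,zz])/1000,True),1) for y in (-8,8,-12,12)])
cv2.imwrite('pics/w4d.png',cv2.resize(d['image'][180:250,240:325],None,fx=8,fy=8,interpolation=cv2.INTER_CUBIC))
```

```text
22 125 [array([268.5, 197.3]), array([294.5, 197.3]), array([262.1, 197.3]), array([300.9, 197.3])]
22 119 [array([268.1, 199.5]), array([294.9, 199.4]), array([261.5, 199.5]), array([301.5, 199.4])]
21.2 125 [array([268.5, 198.5]), array([294.5, 198.5]), array([262.1, 198.6]), array([300.9, 198.5])]
21.2 119 [array([268.2, 200.8]), array([294.8, 200.7]), array([261.5, 200.8]), array([301.5, 200.7])]
20 125 [array([268.6, 200.4]), array([294.4, 200.4]), array([262.1, 200.5]), array([300.9, 200.4])]
20 119 [array([268.2, 202.7]), array([294.8, 202.7]), array([261.5, 202.7]), array([301.5, 202.7])]
```

View pics/w4d.png

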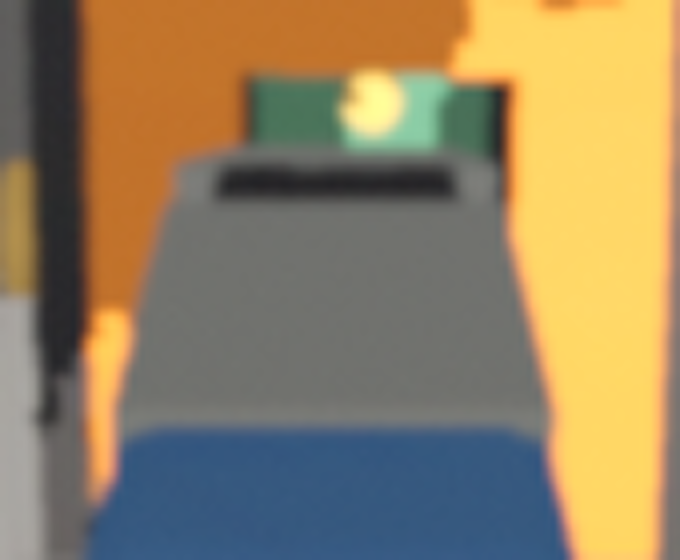

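The bottom edge at row 198.8 gives a grasp offset of about -0.9 mm in tool x and near 0 in y. I'll correct and descend to just above the rim.

>>> drive_tool(rows=[[[-0.0018,0.004,0],0],[[0,0,0.015],0],[[0,0,0.013],0],[[0,0,0.005],0],[[0,0,0],0],[[0,0,0],0],[[0,0,0],0],[[0,0,0],0]])

```text
t: 8.55
tool_pos: [0.5079, -0.2192, 0.1935]
tool_rot: [3.13, -0.265, 0.002]
contact_force: [-0.6, -0.4, -1.3]
opening: 0.0232
grip_force: 52.4
```

```bash
python3 st.py
```

```text
8.55 [ 0.5079 -0.2192  0.1935] yaw -0.1691 tilt [ 1.e-03 -6.e-04 -1.e+00] [-0.62 -0.44 -1.26] [-0.    0.02  0.  ] 0.023222370873636114 52.35202252864838
bay in tool from battery bottom (mm) [0.43 0.16 6.55]
```

>>> drive_tool(rows=[[[0.0004,0.0001,0.002],0],[[0,0,0.002],0],[[0,0,0.0015],0],[[0,0,0.001],0],[[0,0,0.001],0],[[0,0,0.001],0],[[0,0,0],0],[[0,0,0],0]])

```text
t: 9.35
tool_pos: [0.5079, -0.2192, 0.1844]
tool_rot: [3.13, -0.265, 0.0]
contact_force: [0.2, -0.8, -1.9]
opening: 0.0235
grip_force: 52.4
```

```bash
python3 st.py
```

```text
9.35 [ 0.5079 -0.2192  0.1844] yaw -0.1692 tilt [ 0. -0. -1.] [ 0.23 -0.84 -1.91] [ 0.01  0.01 -0.04] 0.023519637380867646 52.351566553115845
bay in tool from battery bottom (mm) [ 0.52  0.22 -2.58]
```

>>> drive_tool(rows=[[[0,0,0.001],0],[[0,0,0.001],0],[[0,0,0.001],0],[[0,0,0.001],0],[[0,0,0.001],0],[[0,0,0.001],0],[[0,0,0],0]])

```text
t: 10.05
tool_pos: [0.5078, -0.2192, 0.1782]
tool_rot: [-3.13, 0.265, 0.001]
contact_force: [0.1, 0.4, -3.0]
opening: 0.0237
grip_force: 52.4
```

```bash
python3 st.py
```

```text
10.05 [ 0.5078 -0.2192  0.1782] yaw -0.1692 tilt [-3.e-04  2.e-04 -1.e+00] [ 0.05  0.44 -3.03] [-0.01 -0.01 -0.04] 0.023669813692488776 52.351922392845154
bay in tool from battery bottom (mm) [ 0.67  0.28 -8.85]
```

It's in the well with no resistance. Next, down to just before the ball.

>>> drive_tool(rows=[[[0,0,0.003],0],[[0,0,0.003],0],[[0,0,0.003],0],[[0,0,0.003],0],[[0,0,0.003],0],[[0,0,0.002],0],[[0,0,0],0]])

```text
t: 10.75
tool_pos: [0.5077, -0.2191, 0.1609]
tool_rot: [-3.13, 0.265, 0.001]
contact_force: [-0.1, 0.0, -2.0]
opening: 0.0234
grip_force: 52.4
```

>>> drive_tool(rows=[[[0,0,0.001],0],[[0,0,0.001],0],[[0,0,0.001],0],[[0,0,0.001],0],[[0,0,0.001],0],[[0,0,0.001],0],[[0,0,0],0]])

```text
t: 11.45
tool_pos: [0.508, -0.2196, 0.1556]
tool_rot: [3.129, -0.265, 0.001]
contact_force: [0.3, -1.7, -1.6]
opening: 0.0234
grip_force: 52.3
```

>>> drive_tool(rows=[[[0,0,0.001],0],[[0,0,0.001],0],[[0,0,0.0005],0],[[0,0,0],0]])

```text
t: 11.85
tool_pos: [0.5081, -0.22, 0.1543]
tool_rot: [3.129, -0.265, 0.0]
contact_force: [-4.4, -1.8, 5.8]
opening: 0.0233
grip_force: 53.4
```

>>> drive_tool(rows=[[[0,0,0.001],0],[[0,0,0.0005],0],[[0,0,0],0]])

```text
t: 12.15
tool_pos: [0.5081, -0.2201, 0.1538]
tool_rot: [3.129, -0.265, -0.0]
contact_force: [-6.6, -1.2, 11.0]
opening: 0.0235
grip_force: 54.2
```

>>> drive_tool(rows=[[[0,0,0.001],0],[[0,0,0.0005],0],[[0,0,0],0]])

```text
t: 12.45
tool_pos: [0.5082, -0.2201, 0.153]
tool_rot: [3.129, -0.265, -0.001]
contact_force: [-8.0, -0.2, 13.7]
opening: 0.0233
grip_force: 54.6
```

There is a side load of -8 N in x, so I'll ease the tool 0.6 mm back while continuing.

>>> drive_tool(rows=[[[-0.0006,0,0],0],[[0,0,0.0005],0],[[0,0,0],0]])

```text
t: 12.75
tool_pos: [0.508, -0.22, 0.1522]
tool_rot: [3.128, -0.265, 0.002]
contact_force: [-4.7, -1.3, 11.3]
opening: 0.0234
grip_force: 54.0
```

>>> drive_tool(rows=[[[0,0,0.001],0],[[0,0,0.0005],0],[[0,0,0],0]])

```text
t: 13.05
tool_pos: [0.5079, -0.22, 0.1498]
tool_rot: [3.128, -0.265, 0.002]
contact_force: [-1.9, -2.3, 6.3]
opening: 0.0235
grip_force: 53.3
```

The force has dropped past its peak. I'll continue down to the floor in small steps.

>>> drive_tool(rows=[[[0,0,0.001],0],[[0,0,0.001],0],[[0,0,0],0]])

```text
t: 13.35
tool_pos: [0.5077, -0.2198, 0.1461]
tool_rot: [3.128, -0.265, 0.003]
contact_force: [1.0, -4.2, 0.3]
opening: 0.023
grip_force: 52.3
```

>>> drive_tool(rows=[[[0,0,0.001],0],[[0,0,0.001],0],[[0,0,0],0]])

```text
t: 13.65
tool_pos: [0.5077, -0.2198, 0.1442]
tool_rot: [3.129, -0.265, 0.002]
contact_force: [0.9, -5.4, 1.5]
opening: 0.0231
grip_force: 52.8
```

>>> drive_tool(rows=[[[0,0,0.001],0],[[0,0,0],0]])

```text
t: 13.85
tool_pos: [0.5078, -0.2195, 0.1434]
tool_rot: [3.13, -0.266, 0.002]
contact_force: [-0.1, -5.1, 3.5]
opening: 0.0238
grip_force: 53.0
```

>>> drive_tool(rows=[[[0,0,0.0005],0],[[0,0,0.0005],0],[[0,0,0],0]])

```text
t: 14.15
tool_pos: [0.5079, -0.2195, 0.1433]
tool_rot: [3.13, -0.265, 0.002]
contact_force: [-1.8, -3.7, 7.6]
opening: 0.023
grip_force: 53.7
```

>>> drive_tool(rows=[[[0,0,0.0005],0],[[0,0,0],0]])

```text
t: 14.35
tool_pos: [0.508, -0.2195, 0.1432]
tool_rot: [3.13, -0.265, 0.002]
contact_force: [-1.8, -3.0, 9.1]
opening: 0.0233
grip_force: 54.1
```

Motion stopped at 0.1432, which is the predicted home height, and the force is building on the floor. One small extra push, then open slightly (not fully, though the fingers are above the rim) and lift.

>>> drive_tool(rows=[[[0,0,0.0005],0],[[0,0,0],0],[[0,0,0],0]])

```text
t: 14.65
tool_pos: [0.508, -0.2196, 0.1432]
tool_rot: [3.13, -0.265, 0.002]
contact_force: [-2.9, -1.9, 12.1]
opening: 0.0236
grip_force: 54.4
```

>>> drive_tool(rows=[[[0,0,-0.001],0],[[0,0,-0.001],0],[[0,0,0],0],[[0,0,0],0],[[0,0,0],0],[[0,0,0],0]], jaw=0.4)

```text
t: 15.25
tool_pos: [0.5072, -0.2189, 0.1426]
tool_rot: [-3.13, 0.265, 0.001]
contact_force: [0.7, 0.1, -0.2]
opening: 0.051
grip_force: 0.0
```

>>> drive_tool(rows=[[[0,0,-0.02],0],[[0,0,-0.04],0],[[0,0,-0.04],0],[[-0.045,0,0],0],[[-0.045,0,0],0],[[0,0,0],0],[[0,0,0],0]])

```text
t: 15.95
tool_pos: [0.418, -0.2038, 0.2428]
tool_rot: [3.13, -0.267, 0.001]
contact_force: [0.2, -0.6, 1.6]
opening: 0.051
grip_force: 0.0
```

```bash
python3 st.py
python3 - <<'E'
from h import *
d=shot('wrist','w5');o=ctrl.get_obs()
cv2.imwrite('pics/w5c.png',cv2.resize(d['image'][0:300,160:400],None,fx=2,fy=2,interpolation=cv2.INTER_CUBIC))
im=d['image'];h=cv2.cvtColor(im,cv2.COLOR_BGR2HSV);m=cv2.inRange(h,(40,100,50),(85,255,255));m[300:]=0
n,l,s,c=cv2.connectedComponentsWithStats(m)
for i in range(1,n):
    if s[i][4]>60: print(s[i],c[i],[atz(d,*c[i],z,True).round(4) for z in (.104,.108)])
print(proj(d,(.5076,-.2194,.104),True),proj(d,(.5076,-.2194,.112),True))
y=-.17
print('dot pred',proj(d,np.array([.5076-.056*np.cos(y),-.2194-.056*np.sin(y),.05]),True))
E
```

```text
15.95 [ 0.418  -0.2038  0.2428] yaw -0.1699 tilt [ 9.e-04 -3.e-04 -1.e+00] [ 0.19 -0.6   1.64] [-0.   -0.02 -0.01] 0.051040647242022015 0.0
bay in tool from battery bottom (mm) [91.61  0.23 55.93]
[272  70  19  34 644] [281.   86.5] [array([ 0.5084, -0.2192,  0.104 ]), array([ 0.5079, -0.2191,  0.108 ])]
(np.float64(281.59173013166543), np.float64(87.60345659257746)) (np.float64(281.6047161883075), np.float64(86.06391645279452))
dot pred (np.float64(281.6074201182783), np.float64(164.22926231821424))
```

View pics/w5c.png

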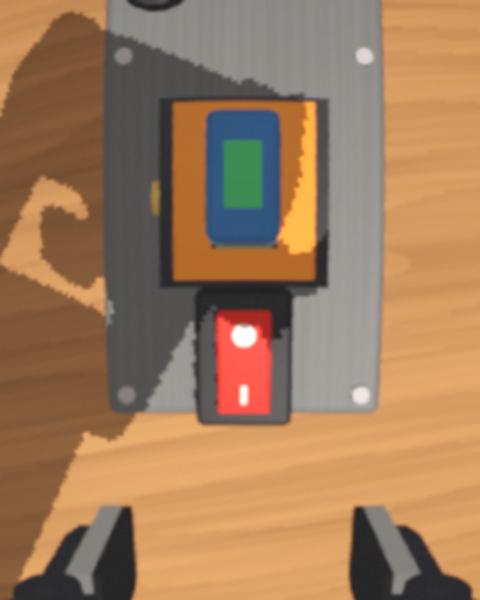

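The battery is seated, with its window at (281,86.5), inside the rim. The red rocker's white dot is at crop (244,335), or pixel (282,167.5). Now the dot position.

Run:
```python
from h import *
y=-.17;Rl=np.array([[np.cos(y),-np.sin(y)],[np.sin(y),np.cos(y)]]);B=np.array([.5076,-.2194])
for n,p in (('w1',(270,185)),('w5',(282,167.5))):
    X=atz(load(n),*p,.05,True);print(n,X,'lamp mm',Rl.T@(X[:2]-B)*1000)
# all 4 rocker corners from w5 at .045
for p in [(160+217/2,310/2),(160+271/2,310/2),(160+217/2,414/2),(160+270/2,414/2)]: print(Rl.T@(atz(load('w5'),*p,.0475,True)[:2]-B)*1000)
t=B+Rl@[-.0855,0];print('TCP target',t, ctrl.get_obs()['q'])
o=ctrl.get_obs();print('lamp frame TCP',Rl.T@(o['tool_pos'][:2]-B))
```

```text
w1 [ 0.4493722 -0.2098001  0.05     ] lamp mm [-59.01256299  -0.38960123]
w5 [ 0.44969548 -0.20978267  0.05      ] lamp mm [-58.69689716  -0.31772677]
[-48.60204709  10.73115136]
[-48.62191857 -11.39712691]
[-92.58650658  11.12434367]
[-92.61098582 -11.30282585]
TCP target [ 0.4233325  -0.20493491] [-6.13518743e-01 -3.00047226e-01  2.03676664e+00  2.86958182e-04
  1.40348311e+00  1.12676086e+00]
lamp frame TCP [-9.00632202e-02  4.89416131e-05]
```

>>> drive_tool(rows=[[[0.0045,0,0],-0.15],[[0,0,0],-0.15],[[0,0,0],-0.15],[[0,0,0],-0.15],[[0,0,0],-0.15],[[0,0,0],-0.15],[[0,0,0],-0.15],[[0,0,0],-0.15],[[0,0,0],-0.15],[[0,0,0],-0.15]])

```text
t: 17.0
tool_pos: [0.4245, -0.2052, 0.2433]
tool_rot: [2.465, 1.948, 0.0]
contact_force: [-0.3, -0.0, 0.3]
opening: 0.0512
grip_force: 0.0
```

>>> drive_tool(rows=[[[0,0,0],-0.07],[[0,0,0.04],0],[[0,0,0.04],0],[[0,0,0.025],0],[[0,0,0],0],[[0,0,0],0],[[0,0,0],0]])

```text
t: 17.7
tool_pos: [0.4247, -0.2057, 0.1401]
tool_rot: [2.399, 2.023, 0.002]
contact_force: [0.0, 0.3, -0.0]
opening: 0.051
grip_force: 0.0
```

```bash
python3 st.py
python3 - <<'E'
from h import *
y=-.17;Rl=np.array([[np.cos(y),-np.sin(y)],[np.sin(y),np.cos(y)]]);B=np.array([.5076,-.2194])
o=ctrl.get_obs();print('lamp frame TCP',Rl.T@(o['tool_pos'][:2]-B)*1000)
E
```

```text
17.7 [ 0.4247 -0.2057  0.1401] yaw 1.401 tilt [ 0.0031 -0.0021 -1.    ] [ 0.    0.25 -0.03] [-0.04  0.04 -0.02] 0.05102028333801115 0.0
bay in tool from battery bottom (mm) [  1.4   83.77 -46.57]
lamp frame TCP [-84.03141156  -0.50092012]
```

>>> drive_tool(rows=[[[0,-0.001,0.004],0],[[0,0,0.004],0],[[0,0,0.004],0],[[0,0,0.002],0],[[0,0,0],0]])

```text
t: 18.2
tool_pos: [0.4218, -0.2044, 0.1234]
tool_rot: [-2.401, -2.024, 0.0]
contact_force: [-0.2, 0.5, 0.4]
opening: 0.0514
grip_force: 0.0
```

>>> drive_tool(rows=[[[0,0,0.001],0],[[0,0,0.001],0],[[0,0,0.001],0],[[0,0,0.001],0],[[0,0,0],0]])

```text
t: 18.7
tool_pos: [0.4222, -0.2046, 0.1201]
tool_rot: [2.402, 2.025, 0.0]
contact_force: [0.2, -0.5, 1.9]
opening: 0.0512
grip_force: 0.6
```

Contact is starting at TCP z of about 0.120.

>>> drive_tool(rows=[[[0,0,0.001],0],[[0,0,0.001],0],[[0,0,0.001],0],[[0,0,0],0]])

```text
t: 19.1
tool_pos: [0.4229, -0.2048, 0.1176]
tool_rot: [2.401, 2.023, 0.002]
contact_force: [2.3, 1.5, 3.4]
opening: 0.0514
grip_force: 2.2
```

>>> drive_tool(rows=[[[0,0,0.001],0],[[0,0,0.001],0],[[0,0,0],0]])

```text
t: 19.4
tool_pos: [0.4233, -0.2049, 0.116]
tool_rot: [2.4, 2.023, 0.003]
contact_force: [2.9, 2.3, 5.4]
opening: 0.0516
grip_force: 2.9
```

>>> drive_tool(rows=[[[0,0,0.001],0],[[0,0,0],0]])

```text
t: 19.6
tool_pos: [0.4234, -0.205, 0.1157]
tool_rot: [2.4, 2.023, 0.003]
contact_force: [-0.0, 3.0, 10.6]
opening: 0.051
grip_force: 5.0
```

>>> drive_tool(rows=[[[0,0,0.0007],0],[[0,0,0],0],[[0,0,0],0]])

```text
t: 19.9
tool_pos: [0.4235, -0.205, 0.1156]
tool_rot: [2.4, 2.023, 0.003]
contact_force: [-1.1, 4.5, 14.1]
opening: 0.0514
grip_force: 6.8
```

>>> drive_tool(rows=[[[0,0,-0.02],0],[[0,0,-0.04],0],[[0,0,-0.04],0],[[0,-0.04,-0.03],0],[[0,-0.04,0],0],[[0,0,0],0],[[0,0,0],0],[[0,0,0],0]])

```text
t: 20.7
tool_pos: [0.3434, -0.1911, 0.2426]
tool_rot: [-2.401, -2.024, 0.0]
contact_force: [1.2, 0.2, -0.4]
opening: 0.0514
grip_force: 0.0
```

Run:
```python
from h import *
d=shot('wrist','w6');s=shot('side','s6');o=ctrl.get_obs();print(o['t'],o['tool_pos'],o['contact_force'])
u,v=map(int,proj(d,(.48,-.213,.05),True));print(u,v)
p=d['image'];v0,u0=max(0,v-75),max(0,u-75);a=cv2.resize(p[v0:v0+150,u0:u0+150],(400,400),interpolation=cv2.INTER_CUBIC)
b=cv2.resize(s['image'][140:205,290:390],(400,260),interpolation=cv2.INTER_CUBIC)
b0=cv2.resize(load('side0')['image'][140:205,290:390],(400,260),interpolation=cv2.INTER_CUBIC)
c=np.zeros((540,800,3),np.uint8);c[:a.shape[0],:400]=a;c[:260,400:]=b;c[270:530,400:]=b0;cv2.imwrite('pics/w6c.png',c)
```

```text
20.8 [ 0.34363437 -0.19112435  0.24263187] [ 0.27110182 -0.0267297  -0.65502699]
435 205
```

View pics/w6c.png

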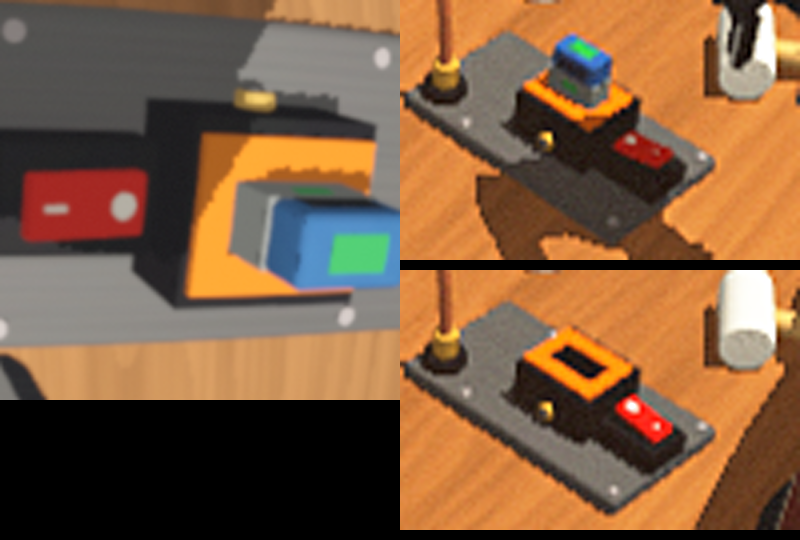

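The dot end of the rocker looks down and the battery is seated. A quick numeric check of both heights before handing in.

Run:
```python
from h import *
y=-.17;Rl=np.array([[np.cos(y),-np.sin(y)],[np.sin(y),np.cos(y)]]);B=np.array([.5076,-.2194])
d=load('w6')
for z in (.045,.05): print('dot',z,Rl.T@(atz(d,360+123*.375,130+206*.375,z,True)[:2]-B)*1000)
for n,c,fi in (('w6','w',True),('s6','s',False)):
    d=load(n);h=cv2.cvtColor(d['image'],cv2.COLOR_BGR2HSV);m=cv2.inRange(h,(45,120,150),(75,255,255))
    for z in (.104,.108,.112):
        u,v=proj(d,(*B,z),fi);print(n,z,round(u,1),round(v,1))
    k,l,s,ce=cv2.connectedComponentsWithStats(m)
    print([(ce[i].round(1),s[i][4]) for i in range(1,k) if np.hypot(*(ce[i]-[u,v]))<25])
o=ctrl.get_obs();print(o['contact_force'])
```

```text
dot 0.045 [-55.39630444  -1.2183384 ]
dot 0.05 [-5.74764678e+01  3.59494827e-02]
w6 0.104 492.8 224.4
w6 0.108 495.5 225.8
w6 0.112 498.3 227.4
[(array([494.1, 225. ]), np.int32(255))]
s6 0.104 335.5 152.2
s6 0.108 335.6 151.2
s6 0.112 335.8 150.2
[(array([335.2, 151.9]), np.int32(13))]
[ 0.27110182 -0.0267297  -0.65502699]
```

```bash
python3 - <<'E'
from h import *
y=-.17;Rl=np.array([[np.cos(y),-np.sin(y)],[np.sin(y),np.cos(y)]]);B=np.array([.5076,-.2194])
d=load('w6')
for nm,s in(('on',1),('off',-1)):
    for x,yy in ((-48.3,11),(-48.3,-11),(-91.7,11),(-91.7,-11),(-56.2,0)):
        z=.0475-s*(x+70)*.172/1000
        u,v=proj(d,[*(B+Rl@[x/1000,yy/1000]),z],True);print(nm,x,yy,round((u-360)/.375),round((v-130)/.375))
E
python3 -c "
import sys;sys.path.insert(0,'.')
import cv2;im=cv2.imread('pics/w6.png');cv2.imwrite('pics/w6d.png',cv2.resize(im[175:240,355:430],None,fx=8,fy=8,interpolation=cv2.INTER_CUBIC))"
python3 - <<'E'
import cv2,numpy as np
im=cv2.imread('pics/w6.png')[170:240,355:430]
h=cv2.cvtColor(im,cv2.COLOR_BGR2HSV)
m=(cv2.inRange(h,(0,120,80),(8,255,255))|cv2.inRange(h,(172,120,80),(180,255,255)))
c=max(cv2.findContours(m,0,2)[0],key=cv2.contourArea)[:,0]+[355,170]
for s in ([1,1],[1,-1],[-1,1],[-1,-1]):
    q=c[np.argmax(c@np.array(s))];print(s,((q-[360,130])/.375).round())
m2=cv2.inRange(h,(0,0,140),(180,60,255));n,l,st,ce=cv2.connectedComponentsWithStats(m2);print([((ce[i]+[355,170]-[360,130])/.375).round() for i in range(1,n) if 5<st[i][4]<150])
E
```

```text
on -48.3 11 144 170
on -48.3 -11 138 233
on -91.7 11 28 173
on -91.7 -11 24 240
on -56.2 0 121 203
off -48.3 11 152 175
off -48.3 -11 146 239
off -91.7 11 22 168
off -91.7 -11 18 233
off -56.2 0 126 206
[1, 1] [136. 235.]
[1, -1] [144. 171.]
[-1, 1] [ 21. 235.]
[-1, -1] [ 27. 171.]
[array([123., 205.]), array([ 56., 207.])]
```

The bay-end corners of the rocker measure (144,171) and (136,235). That matches "on" at (144,170)/(138,233), not "off" at (152,175)/(146,239). The battery height matches home, so I'm handing in.

```bash
python3 -c "
from station import ctrl
print(ctrl.finish_job())"
```

```text
the job is handed in; nothing more can be done
None
```

The charged battery is latched home in the lamp's bay, the switch is on, the flat battery was left in the charger, and the job was handed in at about 21 s; `finish_job()` returned no verdict, so success rests on my own force and camera checks.

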